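# Load the nut feeder and hold its dead-man paddle at half travel

## Robot

A 6-joint arm with a two-finger parallel gripper is mounted at the origin on the work surface. World frame = base frame: x ahead of the robot, y to its left, z up, the work surface at z = 0. Lengths are in mm, angles in rad, forces in N, time in s.
With the tool pointing down it reaches from about 150 to 775 mm from the base axis. Payload 6.1 kg.
Tool frame: the origin (TCP) lies at the very end of the fingers, on their centre line; the grasp point (between the pads) lies hold_point_z behind it (hold_point_z is the distance from the TCP to the grasp point, in mm); z points along the fingers, y is the line along which they close (so a half turn about z gives the same grasp; the last joint's range is limited). The gripper opens to 85 mm and grips with 20 to 120 N. Pads are 22 mm wide; open, the fingers measure 114 mm over their backs; the gripper's body (76 mm by 85 mm) begins 54 mm behind the grasp point. The pads swing forward as they close: fully open they stand 13 mm farther back than shut.
Start: joints at [-1.243, 0.126, -0.04, 1.405, 0, 1.571], TCP at [169.023, -497.031, 231.295] pointing down, gripper open.
Joint ranges: [-2.72, 2.72], [-0.95, 1.95], [-1.27, 1.35], [-1.78, 2.02], [-1.46, 1.47], [-3.14, 3.14]. Speed limits (rad/s): [2.39, 2.39, 3.01, 3.14, 3.14, 3.14].

## Interface

Orientations are given as a unit quaternion [w, x, y, z].
In Python, from plant import * gives the robot as it stands. The module is installed in compiled form; this text tells all that it offers.
- The arm moves only by the tool apply_moves, never from a script. Its argument "commands" is one flat list of numbers, 6 for each row, row after row: the shift along the tool's x, y, z as a fraction of full scale, then the turn, a rotation vector about the tool's x, y, z as a fraction of full scale. In form: [dx, dy, dz, ax, ay, az, dx, dy, dz, ax, ay, az, ...]. A call has 1 to 20 rows; each row shifts and turns the commanded pose from where the row before left it, along the tool's axes as they then stand; what a row does not reach is not made up. Full scale, the value 1, is 400 mm for a shift and 30 degrees for a turn. A row lasts 1/10 s, in which the tool goes at most 50 mm and 8.59 degrees, less where a joint would pass 70% of its speed; a pose out of reach is approached as far as the arm can. A call with a number of a shift or a turn outside -1 to 1 is refused whole. A call with a gripper value outside its range is refused whole. "claw" is the finger opening in mm, from 0 to 85.4, set as the call begins (left out, the last holds). The fingers move at their own pace and stop on an object; "force" is the grip in N (left out, the last holds). Time passes only in rows, so rows that do not move let the fingers close. It gives the time, the measured TCP pose, the force, the opening and the grip force at its end, in the units of the state.
- sense(): the state, without advancing time (a new reading comes with each control period).
- get_image(name): name is "scene" or "side" or "wrist"; returns a dict with "image" (480x640x3 uint8, red, green, blue), "fx", "fy", "cx", "cy" (pixels), "R" (3x3) and "t" (3): a world point X has camera coordinates R X + t. Camera axes: x right, y down, z forward; pixel columns grow to the right and rows downward; lengths in mm; the calibration is good to about 2 mm. A picture is of the moment at which its call begins. There is no depth.
- hand_in(): hands the job in; it is judged then, once.
The state is a dict: "t": time; "qpos": joint angles; "dq": joint speeds; "tau": joint torques, N m; "eef_pos": TCP position; "ee_rot": TCP orientation; "wrist_force": force on the tool from outside, world axes, zero at the start; "wrist_torque": the same for the moment, N m; "finger_gap": finger opening in mm; "finger_force": force on a finger pad.
Only numpy, scipy, OpenCV 4.12 (cv2) and the standard library are available. Lean on these libraries where they do the work, as an engineer would, in place of code of your own. Each camera call takes 0.05 s, during which the arm holds its last target. There are 200 camera calls.

## Task

Pour all seven brass cap nuts from the long-handled steel cup into the white feeder tray, and stand the empty cup upright back on its round green mat and let go of it. Then press the sprung red dead-man paddle down to half of its travel, never through to the bottom, and finish while still holding it there with the hand. Leave the jar, the screwdriver and the small blue box where they are.

Things in the scene. Friction and masses are not known exactly. Their poses are not given: they have to be found in the camera images.
- cup_grip (a point): grip point of the steel cup, at the middle of its one straight yellow level handle (90 mm long, 18 mm wide, 14 mm thick). z is up when the cup stands; +x runs along the handle towards the cup's bowl, whose axis lies 105 mm along +x. The foot's underside is 34 mm below this point, the rim 11 mm above it.
- cup_foot (a point): the same cup: centre of the underside of its foot (axes as cup_grip; the handle points to -x). A round measuring cup flaring straight from a foot 56 mm across to a rim 112 mm across outside, 45 mm high, wall 3 mm, floor 5 mm, about 0.2 kg; it stands by itself when empty.
- mat: round green mat, 120 mm across and 3 mm thick, fixed; the cup stands on it at the start. Origin at the centre of its underside.
- tray: vibrating tray of the parts feeder, fixed: an open white metal box, 180 mm (its x) by 150 mm (its y) outside, walls 4 mm, on a blue base. Inner floor 44 mm and rim 85 mm above the origin, which is at the bench top, at the middle; z up.
- paddle (a joint): angle in rad of the sprung red dead-man paddle: 0 released, 0.40 fully down on its stop; half of its travel is 0.20. Its spring brings it back when let go. Pressed 100 mm from the hinge it takes about 4 N to start, 9 N at half travel and 14 N at the bottom.
- paddle_press (a point): where to press: point on the top face of the red paddle near its free end, 100 mm from the hinge; moves with the paddle. Released it is 85 mm above the bench, about 66 mm at half travel, 46 mm at the bottom. The paddle is a plate 50 mm wide, 120 mm long, 8 mm thick; released it rises by 0.40 rad from hinge to free end, fully down it is level.
- paddle_hinge (a point): centre of the paddle's hinge axis, 42 mm above the bench; the free end lies on its -x side, level axis along its y.
- switch: fixed grey box that carries the paddle, 130 mm (x) by 70 mm (y), 30 mm high; origin at the middle of its underside. Beside the paddle's free end (x -58 mm, y +37 mm) a 10 by 6 mm post stands up to 86 mm above the bench, with a green band level with the yellow pointer on the paddle at half travel, and red at the bottom.
- nut0_c (a point): brass cap nut 1 of 7: 15 mm across, 14 mm high, about 12 g, starting in the cup; its centre.
- nut1_c (a point): brass cap nut 2 of 7: 15 mm across, 14 mm high, about 12 g, starting in the cup; its centre.
- nut2_c (a point): brass cap nut 3 of 7: 15 mm across, 14 mm high, about 12 g, starting in the cup; its centre.
- nut3_c (a point): brass cap nut 4 of 7: 15 mm across, 14 mm high, about 12 g, starting in the cup; its centre.
- nut4_c (a point): brass cap nut 5 of 7: 15 mm across, 14 mm high, about 12 g, starting in the cup; its centre.
- nut5_c (a point): brass cap nut 6 of 7: 15 mm across, 14 mm high, about 12 g, starting in the cup; its centre.
- nut6_c (a point): brass cap nut 7 of 7: 15 mm across, 14 mm high, about 12 g, starting in the cup; its centre.
- jar_c (a point): bystander: closed jar 56 mm across and 85 mm high with an orange cap; its centre.
- driver_grip (a point): bystander: screwdriver 170 mm long with an orange handle, lying on the bench; middle of the handle.
- pot_c (a point): bystander: small empty blue plastic box 80 by 60 by 40 mm; its centre.
Not all that is in view belongs to the job. Of the things that look like the switch, the larger one is meant. Of the things that look like the mat, take the one that is farthest from the robot's base at the start.

How it is judged (in metres and radians):
On the way, in this order (a step that is already met when the one before it is completed fails the run):
1. all seven nuts are in the feeder tray (x of nut0_c in the frame of tray between -0.088 and 0.088 m and y of nut0_c in the frame of tray between -0.073 and 0.073 m and z of nut0_c in the frame of tray between 0.04 and 0.085 m and x of nut1_c in the frame of tray between -0.088 and 0.088 m and y of nut1_c in the frame of tray between -0.073 and 0.073 m and z of nut1_c in the frame of tray between 0.04 and 0.085 m and x of nut2_c in the frame of tray between -0.088 and 0.088 m and y of nut2_c in the frame of tray between -0.073 and 0.073 m and z of nut2_c in the frame of tray between 0.04 and 0.085 m and x of nut3_c in the frame of tray between -0.088 and 0.088 m and y of nut3_c in the frame of tray between -0.073 and 0.073 m and z of nut3_c in the frame of tray between 0.04 and 0.085 m and x of nut4_c in the frame of tray between -0.088 and 0.088 m and y of nut4_c in the frame of tray between -0.073 and 0.073 m and z of nut4_c in the frame of tray between 0.04 and 0.085 m and x of nut5_c in the frame of tray between -0.088 and 0.088 m and y of nut5_c in the frame of tray between -0.073 and 0.073 m and z of nut5_c in the frame of tray between 0.04 and 0.085 m and x of nut6_c in the frame of tray between -0.088 and 0.088 m and y of nut6_c in the frame of tray between -0.073 and 0.073 m and z of nut6_c in the frame of tray between 0.04 and 0.085 m), for 0.2 s.
2. the cup stands upright on its mat and is let go (horizontal distance between cup_foot and mat below 0.032 m and height (world z) of cup_foot below 0.01 m and angle between cup_foot's own z axis and vertical below 0.12 rad and contact force between the fingers and cup below 0.1 N), for 0.2 s.
3. the paddle is held at half travel by the hand (value of joint paddle between 0.14 and 0.26 rad and contact force between any of the fingers, the arm and paddle above 2 N), for 0.5 s.
At the end, for the whole second after the job is handed in: The robot finishes while holding: the hand presses the paddle (over 2 N) and keeps it at 0.20 rad, give or take 0.06, with nothing else on it; all seven nuts lie inside the tray; the cup stands upright (within 0.12 rad) on the mat, its foot's centre within 32 mm of the mat's, and is released (all of step 1 and all of step 2 and all of step 3 and contact force between each of cup, jar, driver, pot and paddle below 0.1 N); the arm keeps its last pose, push and grip.
It fails at once if the paddle is pushed through to the bottom (beyond 0.36 rad) (value of joint paddle above 0.36 rad).
It fails at once if the paddle is pressed before all nuts are in the tray (value of joint paddle above 0.08 rad and not ((x of nut0_c in the frame of tray between -0.088 and 0.088 m and y of nut0_c in the frame of tray between -0.073 and 0.073 m and z of nut0_c in the frame of tray between 0.04 and 0.085 m) and (x of nut1_c in the frame of tray between -0.088 and 0.088 m and y of nut1_c in the frame of tray between -0.073 and 0.073 m and z of nut1_c in the frame of tray between 0.04 and 0.085 m) and (x of nut2_c in the frame of tray between -0.088 and 0.088 m and y of nut2_c in the frame of tray between -0.073 and 0.073 m and z of nut2_c in the frame of tray between 0.04 and 0.085 m) and (x of nut3_c in the frame of tray between -0.088 and 0.088 m and y of nut3_c in the frame of tray between -0.073 and 0.073 m and z of nut3_c in the frame of tray between 0.04 and 0.085 m) and (x of nut4_c in the frame of tray between -0.088 and 0.088 m and y of nut4_c in the frame of tray between -0.073 and 0.073 m and z of nut4_c in the frame of tray between 0.04 and 0.085 m) and (x of nut5_c in the frame of tray between -0.088 and 0.088 m and y of nut5_c in the frame of tray between -0.073 and 0.073 m and z of nut5_c in the frame of tray between 0.04 and 0.085 m) and (x of nut6_c in the frame of tray between -0.088 and 0.088 m and y of nut6_c in the frame of tray between -0.073 and 0.073 m and z of nut6_c in the frame of tray between 0.04 and 0.085 m))).
It fails at once if the jar is shifted by more than 30 mm (distance of jar_c from where it was at the start of the episode above 0.03 m).
It fails at once if the screwdriver is shifted by more than 30 mm (distance of driver_grip from where it was at the start of the episode above 0.03 m).
It fails at once if the blue box is shifted by more than 30 mm (distance of pot_c from where it was at the start of the episode above 0.03 m).
It also fails if it takes over 72 s, if anything falls off the work surface, if the arm or the gripper's body presses on something with over 40 N, if the wrist force passes 120 N, or if a joint passes its speed limit or range.

## Working session

There is one attempt and no reset: what is moved stays moved. The work goes in short steps, Python scripts to look and compute and a tool call to move; the robot and the scene stay as the last step left them, time stands still between calls to the robot, and variables do not carry over. Pictures are saved under pics/ and viewed, at most 12 in all, crops included, and the job is handed in when it is done.

Besides the shell and the picture viewer there is one more tool, called after ">>>" by a JSON object that holds its "op" and its "data", one argument or row to a line. apply_moves: Moves the arm, as the interface text tells. Shift numbers are shares of 400 mm and turn numbers shares of 30 degrees, none past 1 either way. Its arguments: {"type":"object","properties":{"commands":{"type":"array","items":{"type":"number"}},"claw":{"type":"number"},"force":{"type":"number"}},"required":["commands"]}

```bash
mkdir -p pics; cat > h.py <<'E'
from plant import *
import numpy as np, cv2
from scipy.spatial.transform import Rotation as Ro
def snap(n,f):
    d=get_image(n); cv2.imwrite('pics/'+f,cv2.cvtColor(d['image'],cv2.COLOR_RGB2BGR)); np.savez('pics/'+f+'.npz',**d); return d
def load(f): return dict(np.load('pics/'+f+'.npz'))
def ray(d,u,v):
    R=np.array(d['R']);t=np.array(d['t']); c=-R.T@t
    r=R.T@np.array([(u-d['cx'])/d['fx'],(v-d['cy'])/d['fy'],1]); return c,r/np.linalg.norm(r)
def onz(d,u,v,z):
    c,r=ray(d,u,v); return c+r*(z-c[2])/r[2]
def tri(*o):
    A=np.zeros((3,3));b=np.zeros(3)
    for d,u,v in o:
        c,r=ray(d,u,v);P=np.eye(3)-np.outer(r,r);A+=P;b+=P@c
    X=np.linalg.solve(A,b); 
    return X,[round(float(np.linalg.norm((np.eye(3)-np.outer(ray(d,u,v)[1],ray(d,u,v)[1]))@(X-ray(d,u,v)[0]))),1) for d,u,v in o]
def proj(d,X):
    p=np.array(d['R'])@np.array(X)+np.array(d['t']); return d['fx']*p[0]/p[2]+d['cx'],d['fy']*p[1]/p[2]+d['cy']
E
python3 - <<'E'
from h import *
for n in('scene','side'):
    d=snap(n,n+'0.png'); print(n,-np.array(d['R']).T@np.array(d['t']),d['fx'],np.round(d['R'],2).tolist())
s=sense();print(s)
E
```

```text
scene [1236.7816212  -427.23185242  794.12413459] 514.1841092774712 [[0.55, 0.83, -0.02], [0.55, -0.38, -0.74], [-0.62, 0.4, -0.67]]
side [547.65942741 661.89893676 483.43225071] 453.55249022312904 [[-1.0, -0.09, 0.01], [-0.06, 0.52, -0.85], [0.07, -0.85, -0.52]]
{'t': 0.1, 'qpos': array([-1.24297209e+00,  1.26324391e-01, -4.05355849e-02,  1.40539409e+00,
       -5.89615107e-06,  1.57078620e+00]), 'dq': array([-0.00140729, -0.0005349 ,  0.00349499, -0.00105643, -0.00061623,
       -0.0007534 ]), 'tau': array([-9.52447881e-04, -4.36904633e+01,  3.53607345e+01,  1.36826196e-02,
       -1.60448337e-05,  2.01979890e-05]), 'eef_pos': array([ 168.91801216, -496.68338226,  230.59078697]), 'ee_rot': array([-7.18618420e-04,  9.86595370e-01,  1.63184082e-01, -1.21841009e-04]), 'wrist_force': array([-0.12486251,  0.32953481, -0.53567242]), 'wrist_torque': array([-0.00595373, -0.03109783, -0.02296731]), 'finger_force': 0.0, 'finger_gap': 85.57600456758362}
```

View pics/scene0.png

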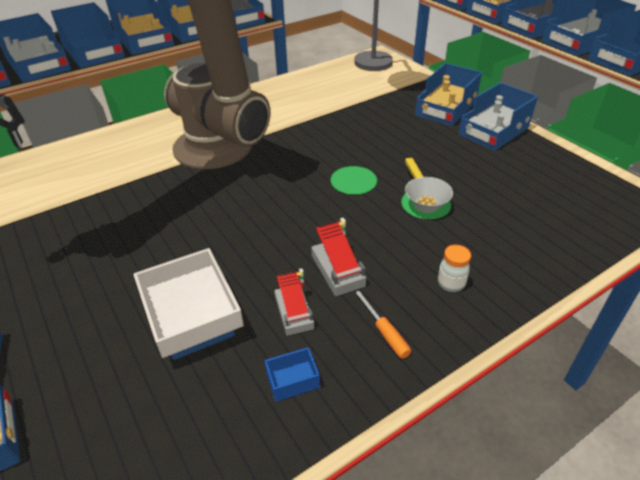

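View pics/side0.png

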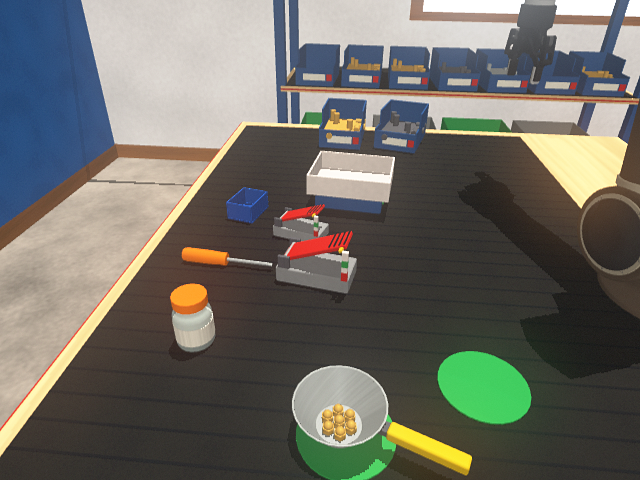

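The scene view shows two mats, at (354,180) and (427,205). The farther one, with the cup on it, is mine. It also shows two switches, at (338,258), which is larger, and (294,302). The cup handle is at (415,170), tray at (188,300), jar at (454,268), driver at (385,325) and blue box at (292,372). In the side view the cup is at (340,405), its handle runs from (388,430) to (469,463), the big switch is at (318,260) and the tray at (350,180).

```bash
python3 - <<'E'
from h import *
import cv2
a=cv2.imread('pics/scene0.png');b=cv2.imread('pics/side0.png')
c=lambda im,x,y,w,h:cv2.resize(im[y:y+h,x:x+w],(400,300),interpolation=cv2.INTER_CUBIC)
cv2.imwrite('pics/crop1.png',np.vstack([np.hstack([c(a,380,145,100,75),c(a,290,205,100,75)]),np.hstack([c(a,110,240,160,120),c(b,260,140,160,120)])]))
S=load('scene0.png');D=load('side0.png')
for d in(S,D):
    h=cv2.cvtColor(d['image'],cv2.COLOR_RGB2HSV)
    for nm,lo,hi in(('yellow',(22,150,110),(34,255,255)),('green',(50,120,80),(75,255,255)),('red',(0,200,90),(4,255,255))):
        m=cv2.inRange(h,lo,hi);n,l,st,ce=cv2.connectedComponentsWithStats(m)
        for i in range(1,n):
            if st[i,4]>60 and st[i,1]>140:
                p=np.argwhere(l==i)[:,::-1].astype(np.float32);r=cv2.minAreaRect(p)
                print(nm,st[i].tolist(),ce[i].round(1),cv2.boxPoints(r).round(0).tolist())
E
```

```text
yellow [405, 157, 18, 21, 197] [413.  167.2] [[403.0, 160.0], [411.0, 155.0], [423.0, 175.0], [415.0, 180.0]]
green [330, 166, 47, 29, 1066] [353.4 179.9] [[330.0, 166.0], [376.0, 166.0], [376.0, 194.0], [330.0, 194.0]]
green [401, 194, 50, 25, 458] [423.3 209.5] [[398.0, 214.0], [402.0, 193.0], [451.0, 202.0], [447.0, 223.0]]
red [319, 232, 37, 40, 626] [339.8 252.5] [[318.0, 232.0], [338.0, 223.0], [357.0, 264.0], [337.0, 273.0]]
yellow [386, 422, 86, 54, 1801] [429.6 448. ] [[383.0, 440.0], [392.0, 420.0], [475.0, 456.0], [466.0, 476.0]]
green [437, 351, 95, 74, 5236] [483.9 387.3] [[425.0, 395.0], [455.0, 336.0], [543.0, 380.0], [513.0, 439.0]]
green [296, 425, 100, 55, 3023] [345.1 457.9] [[291.0, 475.0], [296.0, 425.0], [396.0, 436.0], [391.0, 486.0]]
red [282, 207, 28, 14, 170] [295.4 213.4] [[281.0, 212.0], [309.0, 207.0], [310.0, 215.0], [282.0, 221.0]]
red [340, 231, 12, 17, 68] [345.6 239.5] [[340.0, 246.0], [346.0, 229.0], [352.0, 232.0], [346.0, 248.0]]
red [288, 233, 55, 27, 621] [312.6 246.4] [[286.0, 245.0], [342.0, 233.0], [345.0, 248.0], [289.0, 260.0]]
```

View pics/crop1.png

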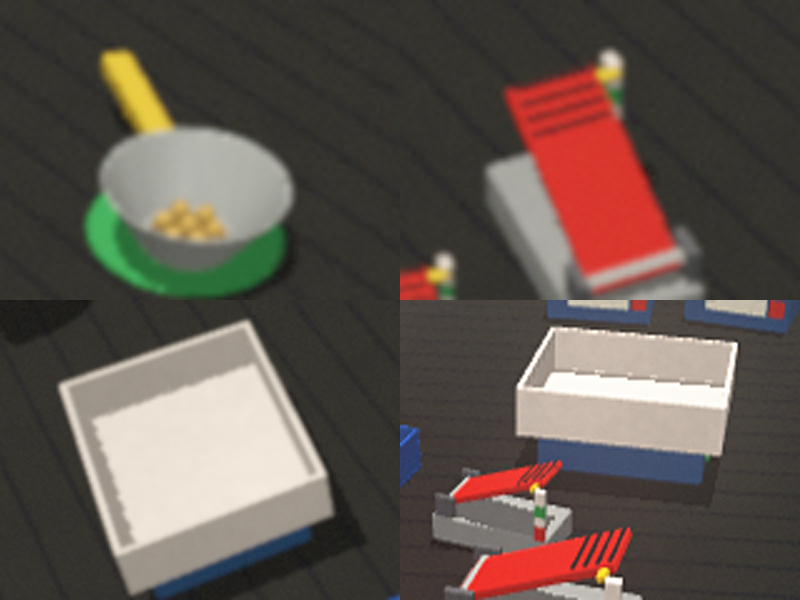

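The crops show the chosen targets: the cup on its mat with seven nuts, the larger switch with its free end towards (330,225) in the scene view, and the tray.

```bash
python3 - <<'E'
from h import *
S=load('scene0.png');D=load('side0.png')
f=lambda n,x:print(n,np.round(x[0],1),x[1])
f('rim',tri((S,429.1,191.2),(D,340.5,405.5)))
f('handle c',tri((S,413,167.2),(D,429.6,448)))
f('handle end',tri((S,409,158.5),(D,470,462)))
print('rim z45+3',onz(S,429.1,191.2,48).round(),onz(D,340.5,405.5,48).round(), 'end', onz(S,409,158.5,44).round(),onz(D,470,462,44).round(),'hc',onz(D,429.6,448,42).round())
m=cv2.inRange(cv2.cvtColor(D['image'],cv2.COLOR_RGB2HSV),(50,120,80),(75,255,255))
print('mat side ext (296..396,y~445)',onz(D,296,447,3).round(),onz(D,396,447,3).round(), 'scene',onz(S,401,203,3).round(),onz(S,452,205,3).round())
# tray
sc=[(134,273.6),(210,248.4),(240.4,308.8),(158,342.4)]
for p in sc: print('tray S',onz(S,*p,85).round())
for p in [(319.2,151.6),(394.8,157.2),(307.2,174),(390.8,181)]: print('tray D',onz(D,*p,85).round())
C=[onz(S,*p,85) for p in sc];print(np.mean(C,0))
# paddle
for p,z in [((316.75,227.5),93),((340.5,221.5),93),((338,274.5),50),((361.25,268),50)]: print('pad S',onz(S,*p,z).round())
for p,z in [((352.8,232),93),((346,248),93),((289,260),50),((283,246),50)]: print('pad D',onz(D,*p,z).round())
print('jar',onz(S,454,290,0).round(),onz(D,194,345,0).round(),'drv',onz(S,362,294,5).round(),onz(S,407,354,10).round(),'pot',onz(S,292,390,0).round(),'mat2',onz(S,353.4,179.9,3).round())
E
```

```text
rim [551.6 318.2  44.7] [1.5, 1.5]
handle c [452.3 357.5  40.5] [1.0, 1.0]
handle end [415.5 372.8  43. ] [1.7, 1.7]
rim z45+3 [556. 315.  48.] [550. 320.  48.] end [419. 371.  44.] [414. 372.  44.] hc [453. 359.  42.]
mat side ext (296..396,y~445) [599. 346.   3.] [484. 335.   3.] scene [512. 271.   3.] [588. 368.   3.]
tray S [ 463. -360.   85.]
tray S [ 481. -210.   85.]
tray S [ 656. -231.   85.]
tray S [ 643. -379.   85.]
tray D [ 640. -375.   85.]
tray D [ 460. -361.   85.]
tray D [ 654. -239.   85.]
tray D [ 475. -224.   85.]
[ 560.73474018 -295.09229091   85.        ]
pad S [557.  -4.  93.]
pad S [570.  48.  93.]
pad S [659. -20.  50.]
pad S [670.  29.  50.]
pad D [548.   8.  93.]
pad D [557.  58.  93.]
pad D [652.  39.  50.]
pad D [669.  -2.  50.]
jar [790. 178.  -0.] [769. 199.   0.] drv [696.  13.   5.] [860.  -9.  10.] pot [ 800. -216.    0.] mat2 [367. 232.   3.]
```

```bash
cat >> h.py <<'E'
def pose():
    s=sense(); w,x,y,z=s['ee_rot']; return s,np.array(s['eef_pos']),Ro.from_quat([x,y,z,w])
def to(p1,az,c=1):
    "tool-down target: TCP p1, tool x azimuth az (deg): turn about z in units of 30deg, shift in current and final tool axes in mm"
    s,p,R=pose(); a=np.radians(az); x=np.array([np.cos(a),np.sin(a),0]);z=np.array([0,0,-1.]);T=Ro.from_matrix(np.c_[x,np.cross(z,x),z])
    rv=np.degrees((R.inv()*T).as_rotvec()); d=np.array(p1)-p
    print('p',p.round(1),'q',np.degrees(s['qpos']).round(0),'turn deg',rv.round(1),'shift now',R.inv().apply(d).round(1),'after',T.inv().apply(d).round(1))
E
python3 -c "
import plant;print([k for k in dir(plant) if k[0]!='_'],getattr(plant,'hold_point_z',None))
from h import *
to([454,357,200],-21.7)"
```

```text
['Unreachable', 'get_image', 'hand_in', 'hold_point_z', 'sense'] 18.700000000000003
p [ 168.9 -496.7  230.6] q [-71.   7.  -2.  81.  -0.  90.] turn deg [-0.1  0.  40.5] shift now [ 544.8 -716.4   31.6] after [ -50.8 -898.6   30.6]
```

>>> {"op": "apply_moves", "data": {
  "commands": [0,0,0,0,0,-0.28,0,0,0,0,0,-0.28,0,0,0,0,0,-0.28,0,0,0,0,0,-0.28,0,0,0,0,0,-0.28]
}}

```text
t: 0.6
eef_pos: [168.9, -496.8, 230.8]
ee_rot: [-0.0, 0.861, 0.508, 0.0]
wrist_force: [0.1, -0.2, 1.3]
finger_gap: 85.0
finger_force: 0.0
```

```bash
python3 -c "
from h import *
to([454,357,200],-21.7)"
```

```text
p [ 168.9 -496.8  230.8] q [-71.   7.  -2.  81.  -0.  48.] turn deg [-0.1  0.  82.8] shift now [ 885.3 -162.6   31.5] after [ -50.8 -898.7   30.8]
```

>>> {"op": "apply_moves", "data": {
  "commands": [0.11,-0.02,0.004,0,0,0,0.11,-0.02,0.004,0,0,0,0.11,-0.02,0.004,0,0,0,0.11,-0.02,0.004,0,0,0,0.11,-0.02,0.004,0,0,0,0.11,-0.02,0.004,0,0,0,0.11,-0.02,0.004,0,0,0,0.11,-0.02,0.004,0,0,0,0.11,-0.02,0.004,0,0,0,0.11,-0.02,0.004,0,0,0,0.11,-0.02,0.004,0,0,0,0.11,-0.02,0.004,0,0,0,0.11,-0.02,0.004,0,0,0,0.11,-0.02,0.004,0,0,0,0.11,-0.02,0.004,0,0,0,0.11,-0.02,0.004,0,0,0,0.11,-0.02,0.004,0,0,0,0.11,-0.02,0.004,0,0,0,0.11,-0.02,0.004,0,0,0,0.11,-0.02,0.004,0,0,0]
}}

```text
t: 2.6
eef_pos: [459.0, 350.9, 198.7]
ee_rot: [0.0, 0.862, 0.506, -0.0]
wrist_force: [0.6, -0.3, 0.0]
finger_gap: 85.8
finger_force: 0.0
```

>>> {"op": "apply_moves", "data": {
  "commands": [0,0,0,0,0,-0.28,0,0,0,0,0,-0.28,0,0,0,0,0,-0.28,0,0,0,0,0,-0.28,0,0,0,0,0,-0.28,0,0,0,0,0,-0.28,0,0,0,0,0,-0.28,0,0,0,0,0,-0.28,0,0,0,0,0,-0.28,0,0,0,0,0,-0.28,0,0,0,0,0,-0.28,0,0,0,0,0,-0.28,0,0,0,0,0,-0.28,0,0,0,0,0,-0.28,0,0,0,0,0,-0.28,0,0,0,0,0,-0.28,0,0,0,0,0,-0.28,0,0,0,0,0,-0.28,0,0,0,0,0,-0.28,0,0,0,0,0,-0.28]
}}

```text
t: 4.6
eef_pos: [458.7, 348.9, 198.8]
ee_rot: [-0.001, -0.416, 0.909, -0.0]
wrist_force: [-0.5, 0.1, 0.1]
finger_gap: 85.3
finger_force: 0.0
```

>>> {"op": "apply_moves", "data": {
  "commands": [0,0,0,0,0,-0.28,0,0,0,0,0,-0.28,0,0,0,0,0,-0.28,0,0,0,0,0,-0.28,0,0,0,0,0,-0.28,0,0,0,0,0,-0.28,0,0,0,0,0,-0.28,0,0,0,0,0,-0.28,0,0,0,0,0,-0.28,0,0,0,0,0,-0.28,0,0,0,0,0,-0.28,0,0,0,0,0,-0.28,0,0,0,0,0,-0.28,0,0,0,0,0,0]
}}

```text
t: 6.0
eef_pos: [458.8, 349.0, 198.8]
ee_rot: [0.0, 0.982, -0.191, -0.0]
wrist_force: [-0.7, -0.5, -0.1]
finger_gap: 85.5
finger_force: 0.0
```

```bash
python3 -c "
from h import *
d=snap('wrist','w1.png')
to([463,353,18],-21.7)
for X in ([454,357,44],[416,372,44],[552,318,48],[552,318,3]): print(np.round(proj(d,X)))
m=cv2.inRange(cv2.cvtColor(d['image'],cv2.COLOR_RGB2HSV),(22,150,110),(34,255,255));n,l,st,ce=cv2.connectedComponentsWithStats(m)
i=1+np.argmax(st[1:,4]);print(st[i],ce[i],cv2.boxPoints(cv2.minAreaRect(np.argwhere(l==i)[:,::-1].astype(np.float32))))
"
```

```text
p [458.8 349.  198.9] q [  37.   13.    1.   78.    0. -121.] turn deg [ 0.   0.  -0.5] shift now [  2.5  -5.4 180.9] after [  2.5  -5.3 180.9]
[309. 234.]
[309. 286.]
[307.  82.]
[308.  88.]
[ 297  171   25  117 1798] [308.16852058 240.49777531] [[296.99997 170.99997]
 [320.99997 170.99997]
 [320.99997 286.99997]
 [296.99997 286.99997]]
```

View pics/w1.png

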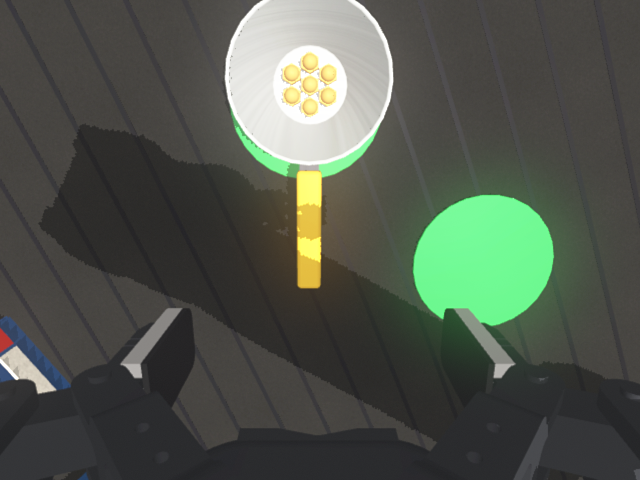

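The wrist view shows the handle at column 309, rows 171–287, aligned with the tool and about 5 mm off in y. The seven nuts are in the bowl at (310,85).

>>> {"op": "apply_moves", "data": {
  "commands": [0.006,-0.0135,0.05,0,0,0,0,0,0.08,0,0,0,0,0,0.08,0,0,0,0,0,0.08,0,0,0,0,0,0.07,0,0,0,0,0,0.05,0,0,0,0,0,0.03,0,0,0,0,0,0.012,0,0,0,0,0,0,0,0,0]
}}

```text
t: 6.95
eef_pos: [463.2, 353.2, 18.4]
ee_rot: [0.0, 0.981, -0.192, -0.0]
wrist_force: [-0.2, 0.2, 0.4]
finger_gap: 85.8
finger_force: 0.0
```

>>> {"op": "apply_moves", "data": {
  "commands": [0,0,0,0,0,0,0,0,0,0,0,0,0,0,0,0,0,0,0,0,0,0,0,0,0,0,0,0,0,0,0,0,0,0,0,0,0,0,0,0,0,0,0,0,0,0,0,0,0,0,0,0,0,0,0,0,0,0,0,0],
  "claw": 0,
  "force": 100
}}

```text
t: 7.95
eef_pos: [463.2, 353.4, 18.7]
ee_rot: [-0.0, 0.982, -0.191, 0.0]
wrist_force: [-2.2, 0.4, 4.1]
finger_gap: 15.5
finger_force: 97.5
```

>>> {"op": "apply_moves", "data": {
  "commands": [0,0,-0.01,0,0,0,0,0,-0.02,0,0,0,0,0,-0.035,0,0,0,0,0,-0.045,0,0,0,0,0,-0.05,0,0,0,0,0,-0.05,0,0,0,0,0,-0.05,0,0,0,0,0,-0.05,0,0,0,0,0,-0.05,0,0,0,0,0,-0.05,0,0,0,0,0,-0.05,0,0,0,0,0,-0.04,0,0,0,0,0,-0.03,0,0,0,0,0,-0.02,0,0,0,0,0,-0.01,0,0,0,0,0,0,0,0,0]
}}

```text
t: 9.55
eef_pos: [463.3, 353.2, 242.7]
ee_rot: [-0.0, 0.982, -0.191, 0.0]
wrist_force: [0.0, 0.5, -3.5]
finger_gap: 16.2
finger_force: 97.8
```

```bash
python3 -c "
from h import *
d=snap('wrist','w2.png');e=snap('side','s2.png');e=snap('scene','sc2.png')
h=cv2.cvtColor(d['image'],cv2.COLOR_RGB2HSV)
for lo,hi in(((22,150,110),(34,255,255)),((50,120,80),(75,255,255))):
  m=cv2.inRange(h,lo,hi);n,l,st,ce=cv2.connectedComponentsWithStats(m)
  for i in range(1,n):
    if st[i,4]>300: print(st[i],ce[i])
cv2.imwrite('pics/c2.png',np.hstack([cv2.cvtColor(np.ascontiguousarray(x['image'][:,:]),cv2.COLOR_RGB2BGR)for x in(d,e)])[:, :][::2,::2])
e=load('sc2.png');h=cv2.cvtColor(e['image'],cv2.COLOR_RGB2HSV);m=cv2.inRange(h,(50,120,80),(75,255,255));n,l,st,ce=cv2.connectedComponentsWithStats(m)
for i in range(1,n):
    if st[i,4]>300: print(st[i],ce[i],onz(e,*ce[i],3).round(1))
e=load('s2.png');h=cv2.cvtColor(e['image'],cv2.COLOR_RGB2HSV);m=cv2.inRange(h,(50,120,80),(75,255,255));n,l,st,ce=cv2.connectedComponentsWithStats(m)
for i in range(1,n):
    if st[i,4]>300: print(st[i],ce[i],onz(e,*ce[i],3).round(1))
to([563,-297,260],152)
"
```

```text
[  289   238    58   197 10239] [317.41918156 334.41263795]
[  409   190   126   120 11790] [471.14495335 249.67879559]
[ 449   32   80   61 2307] [487.00303424  56.14000867] [  25.1 1091.5    3. ]
[ 101   65   73   57 2746] [138.10451566  91.87909687] [-451.7  -65.1    3. ]
[ 548   84   92   85 4898] [604.4277256  123.90077583] [ 565.7 1007.3    3. ]
[  0 114  19  42 391] [  5.60358056 139.8056266 ] [-380.3 -489.2    3. ]
[ 330  166   47   29 1068] [353.41666667 179.83146067] [367.  232.2   3. ]
[ 401  188   50   31 1231] [425.62794476 203.06742486] [546.2 320.3   3. ]
[ 437  351   95   74 5236] [483.87967914 387.36917494] [363.6 237.1   3. ]
[ 296  392  101   88 7181] [345.76966996 436.46372372] [542.1 327.2   3. ]
p [463.  353.  241.6] q [  37.   14.    7.   83.    0. -121.] turn deg [-1.00e-01  1.00e-01 -1.74e+02] shift now [336.5 565.1 -17.9] after [-393.5 -527.   -18.4]
```

View pics/c2.png

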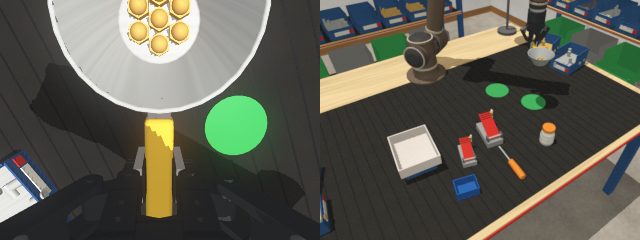

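The wrist view shows the cup level in the grip with all seven nuts, and the scene view shows the mat uncovered.

>>> {"op": "apply_moves", "data": {
  "commands": [0,0,0,0,0,0.08,0,0,0,0,0,0.16,0,0,0,0,0,0.24,0,0,0,0,0,0.27,0,0,0,0,0,0.27,0,0,0,0,0,0.27,0,0,0,0,0,0.27,0,0,0,0,0,0.27,0,0,0,0,0,0.27,0,0,0,0,0,0.27,0,0,0,0,0,0.27,0,0,0,0,0,0.27,0,0,0,0,0,0.27,0,0,0,0,0,0.27,0,0,0,0,0,0.27,0,0,0,0,0,0.27,0,0,0,0,0,0.27,0,0,0,0,0,0.27,0,0,0,0,0,0.27,0,0,0,0,0,0.27]
}}

```text
t: 11.7
eef_pos: [463.3, 353.0, 241.9]
ee_rot: [-0.0, -0.048, 0.999, -0.001]
wrist_force: [-0.4, -0.2, -3.2]
finger_gap: 16.1
finger_force: 97.7
```

>>> {"op": "apply_moves", "data": {
  "commands": [0,0,0,0,0,0.27,0,0,0,0,0,0.27,0,0,0,0,0,0.25,0,0,0,0,0,0.2,0,0,0,0,0,0.1,0,0,0,0,0,0.04,0,0,0,0,0,0]
}}

```text
t: 12.4
eef_pos: [463.2, 353.0, 242.0]
ee_rot: [-0.0, 0.242, 0.97, -0.0]
wrist_force: [0.5, 0.6, -2.8]
finger_gap: 16.3
finger_force: 97.8
```

```bash
python3 -c "
from h import *
to([565,-300,242],152)
"
```

```text
p [463.2 353.  242. ] q [37. 14.  7. 83. -0. 65.] turn deg [-0.  0.  0.] shift now [-3.963e+02 -5.289e+02  5.000e-01] after [-396.4 -528.8    0. ]
```

>>> {"op": "apply_moves", "data": {
  "commands": [-0.018,-0.023,0,0,0,0,-0.041,-0.055,0,0,0,0,-0.058,-0.078,0,0,0,0,-0.058,-0.078,0,0,0,0,-0.058,-0.078,0,0,0,0,-0.058,-0.078,0,0,0,0,-0.058,-0.078,0,0,0,0,-0.058,-0.078,0,0,0,0,-0.058,-0.078,0,0,0,0,-0.058,-0.078,0,0,0,0,-0.058,-0.078,0,0,0,0,-0.058,-0.078,0,0,0,0,-0.058,-0.078,0,0,0,0,-0.058,-0.078,0,0,0,0,-0.058,-0.078,0,0,0,0,-0.058,-0.078,0,0,0,0,-0.058,-0.078,0,0,0,0,-0.041,-0.055,0,0,0,0,-0.018,-0.023,0,0,0,0,0,0,0,0,0,0]
}}

```text
t: 14.4
eef_pos: [562.5, -302.3, 241.8]
ee_rot: [-0.0, 0.243, 0.97, 0.0]
wrist_force: [0.0, 0.6, -4.4]
finger_gap: 16.3
finger_force: 97.9
```

>>> {"op": "apply_moves", "data": {
  "commands": [0,0,0,0,-0.08,0,0,0,0,0,-0.15,0,0,0,0,0,-0.2,0,0,0,0,0,-0.2,0,0,0,0,0,-0.2,0,0,0,0,0,-0.2,0,0,0,0,0,-0.2,0,0,0,0,0,-0.15,0,0,0,0,0,-0.08,0,0,0,0,0,-0.04,0,0,0,0,0,0,0]
}}

```text
t: 15.5
eef_pos: [561.2, -298.4, 240.9]
ee_rot: [0.37, 0.223, 0.897, -0.092]
wrist_force: [0.4, -0.1, -4.1]
finger_gap: 16.1
finger_force: 98.0
```

```bash
cat > lip.py <<'E'
from h import *
s,p,R=pose(); L=p+R.apply([151,0,-29.7]); x=R.apply([1,0,0]);print(p,'q',np.degrees(s['qpos']).round(),'lip',L.round(1),'tilt',np.degrees(np.arctan2(-x[2],-x@np.array([.883,-.469,0]))).round(1))
T=np.array([559+10*.883,-297.5-10*.469,106]); print('shift tool',R.inv().apply(T-L).round(1))
d=snap('wrist','w3.png');e=snap('side','s3.png')
cv2.imwrite('pics/c3.png',cv2.cvtColor(np.hstack([d['image'],e['image']])[:, :][::2,::2],cv2.COLOR_RGB2BGR))
E
python3 lip.py
```

```text
[ 561.230227   -298.37572965  240.87490105] q [-28. -13. -37.  22.   0.  -0.] lip [ 448.2 -238.5  155.4] tilt 44.9
shift tool [-61.2  -0.3 130.7]
```

View pics/c3.png

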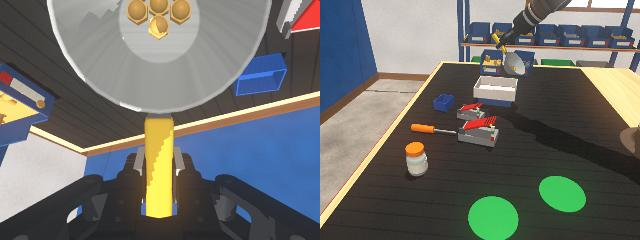

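The wrist view shows all nuts still inside the tilted bowl, and the tray is clear below.

>>> {"op": "apply_moves", "data": {
  "commands": [-0.015,0,0.03,0,0,0,-0.025,0,0.055,0,0,0,-0.03,0,0.065,0,0,0,-0.03,0,0.065,0,0,0,-0.025,0,0.055,0,0,0,-0.018,0,0.037,0,0,0,-0.01,0,0.02,0,0,0,0,0,0,0,0,0]
}}

```text
t: 16.4
eef_pos: [683.7, -364.8, 191.7]
ee_rot: [0.37, 0.224, 0.897, -0.092]
wrist_force: [-0.4, -0.9, -3.6]
finger_gap: 15.9
finger_force: 98.0
```

```bash
python3 lip.py
```

```text
[ 683.71906851 -364.8006002   191.73347038] q [-28.   4. -28.  14.   0.  -0.] lip [ 570.8 -304.7  106.2] tilt 44.9
shift tool [ 2.8  0.9 -2.5]
```

>>> {"op": "apply_moves", "data": {
  "commands": [-0.004,0,-0.0265,0,-0.1333,0,-0.004,0,-0.0265,0,-0.1333,0,-0.004,0,-0.0265,0,-0.1333,0,-0.004,0,-0.0265,0,-0.1333,0,-0.004,0,-0.0265,0,-0.1333,0,-0.004,0,-0.0265,0,-0.1333,0,-0.004,0,-0.0265,0,-0.1333,0,-0.004,0,-0.0265,0,-0.1333,0,-0.004,0,-0.0265,0,-0.1333,0,-0.004,0,-0.0265,0,-0.1333,0,-0.004,0,-0.0265,0,-0.1333,0,-0.004,0,-0.0265,0,-0.1333,0,-0.004,0,-0.0265,0,-0.1333,0,-0.004,0,-0.0265,0,-0.1333,0,-0.004,0,-0.0265,0,-0.1333,0,-0.004,0,-0.0265,0,-0.1333,0,-0.004,0,-0.0265,0,-0.1333,0,0,0,0,0,0,0,0,0,0,0,0,0,0,0,0,0,0,0]
}}

```text
t: 18.5
eef_pos: [583.9, -311.9, 334.9]
ee_rot: [0.774, 0.146, 0.585, -0.193]
wrist_force: [-0.6, 1.0, -3.6]
finger_gap: 16.2
finger_force: 99.1
```

```bash
python3 - <<'E'
exec(open('lip.py').read().replace('w3','w4').replace('s3','s4').replace('c3','c4'))
f=snap('scene','sc4.png')
c=lambda im,x,y,w,h:cv2.resize(im[y:y+h,x:x+w],(400,300),interpolation=cv2.INTER_CUBIC)
o=np.hstack([c(d['image'],0,0,640,480),c(f['image'],110,220,160,120)])
cv2.imwrite('pics/c4.png',cv2.cvtColor(o,cv2.COLOR_RGB2BGR))
E
```

```text
[ 583.89418815 -311.91179012  334.87476   ] q [ -28.   14.  -72. -102.    0.    0.] lip [ 594.9 -317.8  181.5] tilt 105.8
shift tool [ 64.1   1.  -50.6]
```

View pics/c4.png

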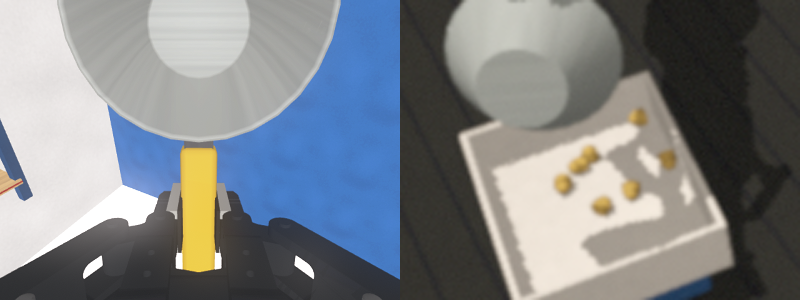

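Seven nuts lie in the tray and the cup is empty. Tilting the cup back.

>>> {"op": "apply_moves", "data": {
  "commands": [0,0,-0.01,0,0.1,0,0,0,-0.02,0,0.2,0,0,0,-0.02,0,0.2,0,0,0,-0.02,0,0.2,0,0,0,-0.02,0,0.2,0,0,0,-0.02,0,0.2,0,0,0,0,0,0.2,0,0,0,0,0,0.2,0,0,0,0,0,0.2,0,0,0,0,0,0.2,0,0,0,0,0,0.2,0,0,0,0,0,0.2,0,0,0,0,0,0.1,0,0,0,0,0,0,0]
}}

```text
t: 20.05
eef_pos: [563.4, -301.1, 333.0]
ee_rot: [0.345, 0.226, 0.907, -0.086]
wrist_force: [1.3, -0.5, -3.2]
finger_gap: 16.1
finger_force: 98.8
```

```bash
python3 -c "
from h import *
to([457,357,250],-22.2)
"
```

```text
p [ 563.4 -301.1  333. ] q [-28. -12. -22.  39.   0.  -0.] turn deg [ 62.    3.2 163.1] shift now [ 356.3  531.  -205.8] after [-347.1 -569.1   83. ]
```

>>> {"op": "apply_moves", "data": {
  "commands": [0,0,0,0,0.2,0,0,0,0,0,0.25,0,0,0,0,0,0.25,0,0,0,0,0,0.25,0,0,0,0,0,0.25,0,0,0,0,0,0.14,0,0,0,0,0,0.05,0,0,0,0,0,0,0]
}}

```text
t: 20.85
eef_pos: [563.4, -301.0, 329.3]
ee_rot: [-0.002, 0.242, 0.97, 0.0]
wrist_force: [0.6, -0.4, -2.7]
finger_gap: 16.0
finger_force: 98.7
```

```bash
python3 -c "
from h import *
to([457,357,250],-22.2)
"
```

```text
p [ 563.4 -301.   329.3] q [-28.  23.  30.  98.  -0.  -0.] turn deg [ -0.3  -0.  174.2] shift now [402.8 531.   80.5] after [-347.1 -569.1   79.3]
```

>>> {"op": "apply_moves", "data": {
  "commands": [0.02,0.026,0.004,0,0,0,0.04,0.053,0.008,0,0,0,0.06,0.079,0.012,0,0,0,0.06,0.079,0.012,0,0,0,0.06,0.079,0.012,0,0,0,0.06,0.079,0.012,0,0,0,0.06,0.079,0.012,0,0,0,0.06,0.079,0.012,0,0,0,0.06,0.079,0.012,0,0,0,0.06,0.079,0.012,0,0,0,0.06,0.079,0.012,0,0,0,0.06,0.079,0.012,0,0,0,0.06,0.079,0.012,0,0,0,0.06,0.079,0.012,0,0,0,0.06,0.079,0.012,0,0,0,0.06,0.079,0.012,0,0,0,0.06,0.079,0.012,0,0,0,0.035,0.046,0.006,0,0,0,0.012,0.016,0,0,0,0,0,0,0,0,0,0]
}}

```text
t: 22.85
eef_pos: [454.8, 357.6, 253.2]
ee_rot: [-0.0, 0.241, 0.97, 0.0]
wrist_force: [0.5, -1.8, -2.1]
finger_gap: 16.2
finger_force: 98.7
```

>>> {"op": "apply_moves", "data": {
  "commands": [0,0,0,0,0,-0.15,0,0,0,0,0,-0.27,0,0,0,0,0,-0.28,0,0,0,0,0,-0.28,0,0,0,0,0,-0.28,0,0,0,0,0,-0.28,0,0,0,0,0,-0.28,0,0,0,0,0,-0.28,0,0,0,0,0,-0.28,0,0,0,0,0,-0.28,0,0,0,0,0,-0.28,0,0,0,0,0,-0.28,0,0,0,0,0,-0.28,0,0,0,0,0,-0.28,0,0,0,0,0,-0.28,0,0,0,0,0,-0.28,0,0,0,0,0,-0.28,0,0,0,0,0,-0.28,0,0,0,0,0,-0.28,0,0,0,0,0,-0.28]
}}

```text
t: 24.85
eef_pos: [455.7, 355.6, 253.9]
ee_rot: [-0.001, 0.927, -0.374, -0.0]
wrist_force: [-0.3, 0.6, -2.7]
finger_gap: 16.1
finger_force: 98.7
```

>>> {"op": "apply_moves", "data": {
  "commands": [0,0,0,0,0,-0.28,0,0,0,0,0,-0.24,0,0,0,0,0,-0.15,0,0,0,0,0,-0.06,0,0,0,0,0,0]
}}

```text
t: 25.35
eef_pos: [455.6, 355.7, 253.9]
ee_rot: [-0.001, 0.981, -0.194, -0.0]
wrist_force: [-1.0, -0.4, -3.2]
finger_gap: 16.4
finger_force: 98.7
```

```bash
python3 -c "
from h import *
to([457,357,22],-22.2)
d=snap('wrist','w5.png');e=snap('side','s5.png')
c=lambda im:cv2.resize(im,(400,300))
cv2.imwrite('pics/c5.png',cv2.cvtColor(np.hstack([c(d['image']),c(e['image'])]),cv2.COLOR_RGB2BGR))
"
```

```text
p [455.6 355.7 253.9] q [  38.   13.    8.   85.    0. -120.] turn deg [-0.1  0.  -0.2] shift now [  0.9  -1.4 231.9] after [  0.8  -1.7 231.9]
```

View pics/c5.png

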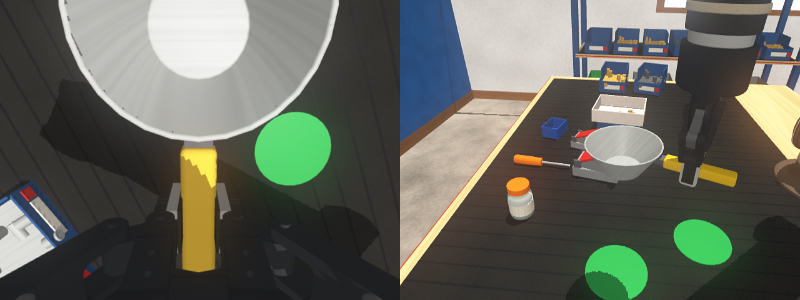

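The cup is empty and still level in the grip, above its mat. Lowering it now.

>>> {"op": "apply_moves", "data": {
  "commands": [0.002,-0.003,0.02,0,0,0,0,0,0.05,0,0,0,0,0,0.07,0,0,0,0,0,0.08,0,0,0,0,0,0.08,0,0,0,0,0,0.08,0,0,0,0,0,0.07,0,0,0,0,0,0.05,0,0,0,0,0,0.035,0,0,0,0,0,0.02,0,0,0,0,0,0.01,0,0,0,0,0,0.008,0,0,0,0,0,0.005,0,0,0,0,0,0,0,0,0]
}}

```text
t: 26.85
eef_pos: [456.6, 358.4, 22.6]
ee_rot: [-0.001, 0.981, -0.194, -0.0]
wrist_force: [-0.5, 0.4, -3.8]
finger_gap: 16.2
finger_force: 98.6
```

>>> {"op": "apply_moves", "data": {
  "commands": [0,0,0.004,0,0,0,0,0,0.003,0,0,0,0,0,0.002,0,0,0,0,0,0,0,0,0,0,0,0,0,0,0]
}}

```text
t: 27.35
eef_pos: [456.4, 358.5, 19.1]
ee_rot: [-0.001, 0.981, -0.193, -0.0]
wrist_force: [-2.5, 0.9, 2.4]
finger_gap: 16.5
finger_force: 99.4
```

>>> {"op": "apply_moves", "data": {
  "commands": [0,0,0,0,0,0,0,0,0,0,0,0,0,0,0,0,0,0,0,0,0,0,0,0,0,0,0,0,0,0,0,0,0,0,0,0],
  "claw": 60
}}

```text
t: 27.95
eef_pos: [456.3, 358.1, 18.5]
ee_rot: [-0.0, 0.981, -0.194, -0.001]
wrist_force: [-0.1, -0.5, -0.5]
finger_gap: 60.1
finger_force: 0.0
```

>>> {"op": "apply_moves", "data": {
  "commands": [0,0,-0.02,0,0,0,0,0,-0.04,0,0,0,0,0,-0.06,0,0,0,0,0,-0.08,0,0,0,0,0,-0.08,0,0,0,0,0,-0.08,0,0,0,0,0,-0.06,0,0,0,0,0,-0.03,0,0,0,0,0,0,0,0,0]
}}

```text
t: 28.85
eef_pos: [457.2, 358.6, 200.6]
ee_rot: [-0.001, 0.981, -0.194, 0.001]
wrist_force: [-0.3, -0.4, 0.0]
finger_gap: 60.1
finger_force: 0.0
```

```bash
python3 - <<'E'
from h import *
snap('wrist','w6.png');a=snap('side','s6.png');b=snap('scene','sc6.png')
c=lambda im,x,y,w,h:cv2.resize(im[y:y+h,x:x+w],(400,300),interpolation=cv2.INTER_CUBIC)
o=np.vstack([np.hstack([c(a['image'],260,300,240,180),c(b['image'],380,145,100,75)]),np.hstack([c(a['image'],270,220,100,75),c(b['image'],290,205,100,75)])])
cv2.imwrite('pics/c6.png',cv2.cvtColor(o,cv2.COLOR_RGB2BGR))
to([575,25,150],80)
E
```

```text
p [456.  357.7 197.1] q [  38.   13.    1.   78.    0. -120.] turn deg [  -0.     0.2 -102.3] shift now [236.5 262.5  47. ] after [-307.   174.9   47.1]
```

View pics/c6.png

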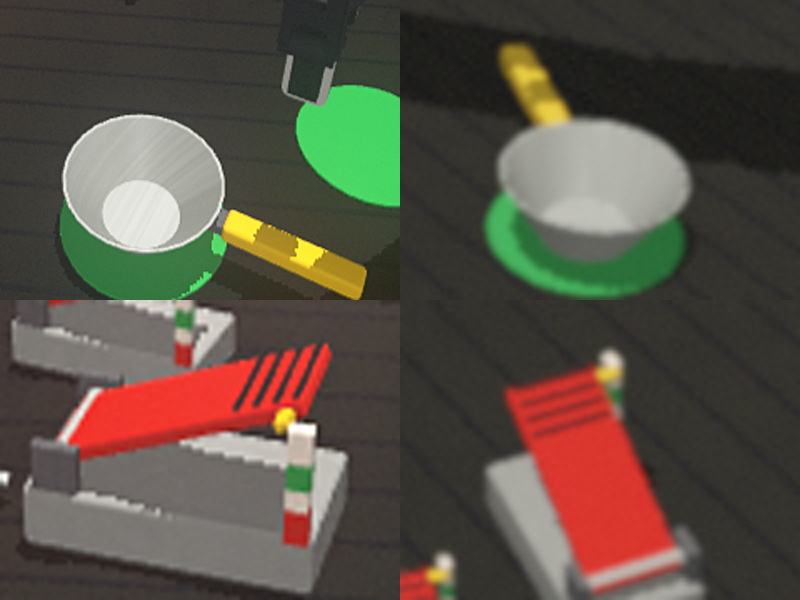

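The cup stands upright in the middle of its mat and is released; the paddle is up with its pointer above the green band. Next I triangulate the paddle corners.

```bash
python3 - <<'E'
from h import *
S=load('sc6.png');D=load('s6.png')
P=[tri((S,316.75,227.5),(D,352,231.2)),tri((S,340.5,221.75),(D,345.5,245.7)),tri((S,338,273.75),(D,295,241.8)),tri((S,360,266.2),(D,288.7,257.5))]
for p in P: print(p[0].round(1),p[1])
f=(P[0][0]+P[1][0])/2;h=(P[2][0]+P[3][0])/2; u=f-h;print('f',f,'h',h,'len',np.linalg.norm(u),'yaw',np.degrees(np.arctan2(u[1],u[0])))
print('press ~20 mm from end',f-20*u/np.linalg.norm(u))
E
```

```text
[550.7  -0.6  88.2] [1.7, 1.7]
[561.5  50.1  89. ] [4.1, 4.1]
[652.4 -18.6  48.1] [2.7, 2.7]
[657.6  31.   46.5] [4.1, 4.1]
f [556.12836345  24.71406193  88.63698751] h [654.9954151    6.20717537  47.29406282] len 108.7494191932398 yaw 169.39752477514756
press ~20 mm from end [574.31090684  21.31047841  81.03365041]
```

>>> {"op": "apply_moves", "data": {
  "commands": [0.026,0.028,0.006,0,0,0,0.052,0.055,0.012,0,0,0,0.052,0.055,0.012,0,0,0,0.052,0.055,0.012,0,0,0,0.052,0.055,0.012,0,0,0,0.052,0.055,0.012,0,0,0,0.052,0.055,0.012,0,0,0,0.052,0.055,0.012,0,0,0,0.052,0.055,0.012,0,0,0,0.052,0.055,0.012,0,0,0,0.052,0.055,0.012,0,0,0,0.052,0.055,0.012,0,0,0,0.026,0.028,0.004,0,0,0,0,0,0,0,0,0,0,0,0,0,0,0],
  "claw": 0,
  "force": 40
}}

```text
t: 30.5
eef_pos: [586.4, 18.6, 140.9]
ee_rot: [-0.0, 0.981, -0.194, -0.001]
wrist_force: [0.1, 0.2, -0.4]
finger_gap: -0.1
finger_force: 0.0
```

```bash
python3 - <<'E'
from h import *
to([585,19,95],-22.2)
d=snap('wrist','w7.png');s=snap('side','s7.png')
m=cv2.inRange(cv2.cvtColor(d['image'],cv2.COLOR_RGB2HSV),(0,200,60),(5,255,255));n,l,st,ce=cv2.connectedComponentsWithStats(m)
for i in range(1,n):
    if st[i,4]>300: print(st[i],ce[i])
print(proj(d,[574,21,85]),proj(d,[556,25,91]),proj(d,[655,6,48]))
c=lambda im,x,y,w,h:cv2.resize(im[y:y+h,x:x+w],(400,300),interpolation=cv2.INTER_CUBIC)
cv2.imwrite('pics/c7.png',cv2.cvtColor(np.hstack([c(d['image'],0,0,640,480),c(s['image'],250,180,160,120)]),cv2.COLOR_RGB2BGR))
E
```

```text
p [586.4  18.6 140.9] q [   2.   15.   -4.   71.    0. -156.] turn deg [ 0.   0.2 -0.2] shift now [-1.3  0.1 45.9] after [-1.4  0.1 45.9]
(np.float64(321.1183191804114), np.float64(290.4882890258843)) (np.float64(327.25960765760215), np.float64(327.95218835515925)) (np.float64(290.06108727504346), np.float64(127.95481041327882))
```

View pics/c7.png

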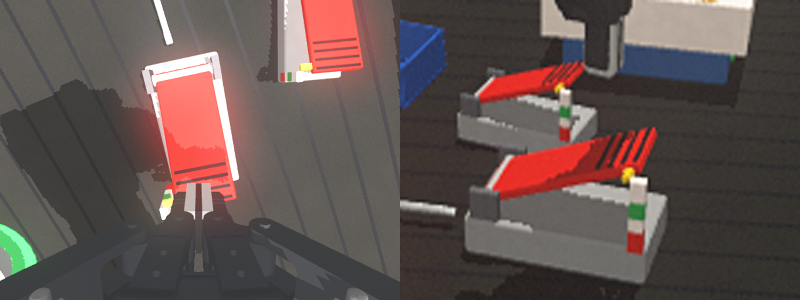

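The wrist view shows the fingertip over the paddle's free half, with the grooves at rows 265–310. The paddle sits about 4 mm further out than estimated, so I shift slightly.

>>> {"op": "apply_moves", "data": {
  "commands": [0.006,0,0.02,0,0,0,0,0,0.04,0,0,0,0,0,0.04,0,0,0,0,0,0.02,0,0,0,0,0,0.01,0,0,0,0,0,0.01,0,0,0,0,0,0.006,0,0,0,0,0,0,0,0,0]
}}

```text
t: 31.4
eef_pos: [589.2, 17.9, 83.2]
ee_rot: [-0.0, 0.981, -0.193, -0.0]
wrist_force: [0.1, -0.4, 0.3]
finger_gap: -0.1
finger_force: 0.0
```

>>> {"op": "apply_moves", "data": {
  "commands": [0,0,0.006,0,0,0,0,0,0.006,0,0,0,0,0,0,0,0,0]
}}

```text
t: 31.7
eef_pos: [589.4, 17.8, 78.7]
ee_rot: [-0.0, 0.981, -0.194, -0.0]
wrist_force: [0.3, -0.4, 5.3]
finger_gap: -0.0
finger_force: 2.1
```

>>> {"op": "apply_moves", "data": {
  "commands": [0,0,0.008,0,0,0,0,0,0.008,0,0,0,0,0,0.008,0,0,0,0,0,0.006,0,0,0,0,0,0,0,0,0,0,0,0,0,0,0]
}}

```text
t: 32.3
eef_pos: [589.4, 17.9, 67.6]
ee_rot: [-0.0, 0.981, -0.194, 0.0]
wrist_force: [-2.7, 0.1, 9.0]
finger_gap: 0.1
finger_force: 4.1
```

```bash
python3 - <<'E'
from h import *
to([589,18,66],-22.2);print(sense()['wrist_force'])
s=snap('side','s8.png');b=snap('scene','sc8.png')
c=lambda im,x,y,w,h:cv2.resize(im[y:y+h,x:x+w],(400,300),interpolation=cv2.INTER_CUBIC)
cv2.imwrite('pics/c8.png',cv2.cvtColor(np.vstack([np.hstack([c(s['image'],290,220,80,60),c(b['image'],110,220,160,120)]),np.hstack([c(s['image'],260,300,240,180),c(b['image'],290,205,100,75)])]),cv2.COLOR_RGB2BGR))
E
```

```text
p [589.4  17.9  67.6] q [   2.   17.  -11.   62.    0. -156.] turn deg [-0.  -0.  -0.1] shift now [-0.4  0.   1.6] after [-0.4  0.   1.6]
[-2.68006302  0.06128485  9.04553579]
```

View pics/c8.png

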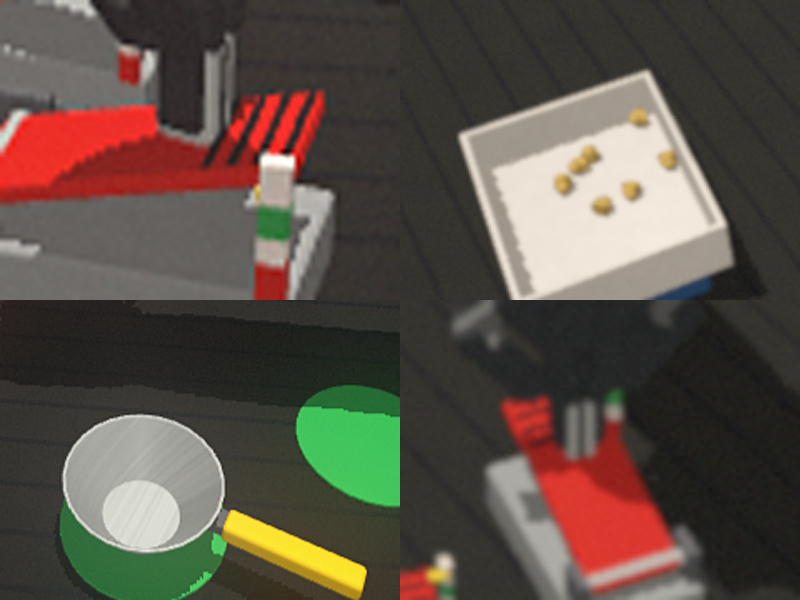

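Nuts and cup are fine. The pointer is hidden behind the post at about its upper white band, so I fit a paddle model to get the angle.

```bash
python3 - <<'E'
from h import *
from scipy.optimize import least_squares as ls
S=load('sc6.png');D=load('s6.png')
def X(a,r,y,th,off=4):  # a=[hx,hy,yaw]
    c,s=np.cos(th),np.sin(th); l=-(r*c)+off*s*1; z=42+r*s+off*c
    cy,sy=np.cos(a[2]),np.sin(a[2]); return [a[0]+l*cy-y*sy,a[1]+l*sy+y*cy,z]
ob=[(S,316.75,227.5,-25),(D,352,231.2,-25),(S,340.5,221.75,25),(D,345.5,245.7,25)]
b=np.zeros((2,2))
f=lambda a:np.concatenate([np.subtract(proj(d,np.add(X(a,120,y,.4),[*a[3+3*(d is D):6+3*(d is D)]])),(u,v)) for d,u,v,y in ob]+[np.array(a[3:])/2])
a=ls(f,[665,8,-.18]+[0]*6).x;print(a.round(2),f(a).round(1))
ob2=[(S,315.75,230,-25),(D,355,238.4,-25)]
for th in(.1,.14,.17,.2,.23,.26): print(th,[np.subtract(proj(d,np.add(X(a,120,y,th),a[3+3*(d is D):6+3*(d is D)])),(u,v)).round(1) for d,u,v,y in ob2])
for z in (67.6,): 
    t=np.array([589.4,17.9]);e=np.array([np.cos(a[2]),np.sin(a[2])]);print('tip dist from hinge',(a[:2]-t)@e,'lateral',(t-a[:2])@[-e[1],e[0]])
E
```

```text
[ 6.6346e+02  3.1600e+00 -2.0000e-01  2.1600e+00 -4.1000e-01 -2.2400e+00
 -2.1600e+00  4.1000e-01 -7.9000e-01] [ 0.6 -0.6 -0.  -0.6 -1.1 -1.  -0.8  0.1  1.1 -0.2 -1.1 -1.1  0.2 -0.4]
0.1 [array([0.2, 6.2]), array([ 1.7, 10.3])]
0.14 [array([0.3, 4.7]), array([1.4, 7.9])]
0.17 [array([0.4, 3.7]), array([1.1, 6.1])]
0.2 [array([0.5, 2.7]), array([0.8, 4.3])]
0.23 [array([0.6, 1.7]), array([0.4, 2.5])]
0.26 [array([0.7, 0.8]), array([-0.1,  0.7])]
tip dist from hinge 75.51335083330243 lateral -0.5075976365946602
```

Elevation fits about 0.27, so the paddle is at roughly 0.13. It needs about 5 mm more.

>>> {"op": "apply_moves", "data": {
  "commands": [0,0,0.004,0,0,0,0,0,0.004,0,0,0,0,0,0.003,0,0,0,0,0,0,0,0,0,0,0,0,0,0,0]
}}

```text
t: 32.9
eef_pos: [589.0, 18.0, 63.4]
ee_rot: [-0.0, 0.981, -0.194, -0.0]
wrist_force: [-4.1, 0.8, 11.9]
finger_gap: 0.2
finger_force: 5.0
```

```bash
python3 - <<'E'
from h import *
s=snap('side','s9.png');b=snap('scene','sc9.png');print(sense()['wrist_force'],sense()['eef_pos'])
a=load('s8.png');r=load('s6.png')
c=lambda im,x,y,w,h:cv2.resize(im[y:y+h,x:x+w],(400,300),interpolation=cv2.INTER_NEAREST)
cv2.imwrite('pics/c9.png',cv2.cvtColor(np.vstack([np.hstack([c(s['image'],310,225,60,45),c(b['image'],305,215,48,36)]),np.hstack([c(a['image'],310,225,60,45),c(r['image'],310,225,60,45)])]),cv2.COLOR_RGB2BGR))
E
```

```text
[-3.51230197  0.39003943 11.12785945] [589.06151006  17.98688266  63.45381499]
```

View pics/c9.png

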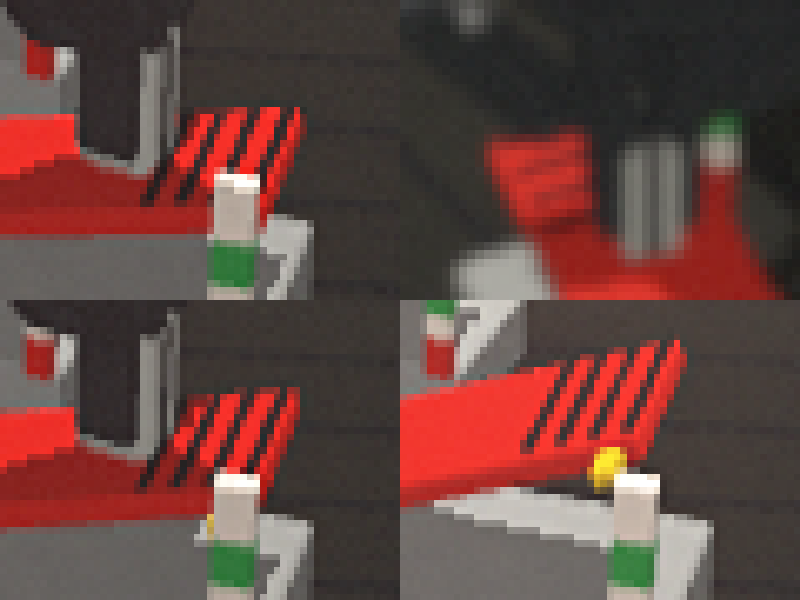

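>>> {"op": "apply_moves", "data": {
  "commands": [0,0,0.001,0,0,0,0,0,0,0,0,0,0,0,0,0,0,0,0,0,0,0,0,0,0,0,0,0,0,0,0,0,0,0,0,0,0,0,0,0,0,0,0,0,0,0,0,0]
}}

```text
t: 33.8
eef_pos: [589.0, 18.0, 63.1]
ee_rot: [-0.0, 0.981, -0.194, -0.0]
wrist_force: [-4.8, -0.7, 11.8]
finger_gap: -0.2
finger_force: 5.1
```

```bash
python3 -c "
from h import *
print(sense()['eef_pos'],sense()['wrist_force'],hand_in())"
```

```text
the job is handed in; nothing more can be done
[588.99020333  17.99679345  63.08055515] [-4.78522199 -0.70987087 11.80858744] None
```

I handed the job in at about 34 s with all seven nuts in the tray, the empty cup upright and released on its mat, and the hand holding the paddle at an estimated 0.2 rad (estimates from images, force and height ran 0.165–0.22); no verdict came back.

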